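Clear the sample queue flags in one sweep

TASK

Reset the sample queue: sweep the closed fingertips lightly along the curved blue line on the grey metal plate, from the green dot towards the red dot, so that the five orange flags fold down flat one after the other. Do it in one continuous pass, staying low over the line from the first flag to the last without lifting off or cutting the curve. Pick nothing up, do not press hard on the plate or flags, leave the crucibles and everything else where they stand, and finish with the hand clear.

Things in the scene. Friction and masses are not known exactly. Their poses are not given: they have to be found in the camera images.
- queue_plate: Sample queue plate: grey metal plate 140 x 270 x 12 mm (its own x, y, z) fixed to the bench; origin at the centre of its underside, z up. On its top a blue line 6 mm wide runs in an arc of radius 140 mm about arc_centre, bulging to the plate's +x. Five orange flags stand on the line, 49 mm apart; dark hinge ears 9 mm high stand 14 to 18 mm to either side of the line at their feet
- cooler_knob (a point): front end of the black knob on the tall water cooler (300 mm wide, 350 mm high, upright front face 19 mm behind this point) that stands behind the plate; fixed; keep hand and wrist clear of it
- arc_centre (a point): centre of the arc of the blue line, at the height of the plate's top (12 mm above the bench), at x = -130 mm, y = 0 in the plate's frame. Seen from it, in degrees from the plate's +x towards its +y: green dot +56, flags 1 to 5 at +40, +20, 0, -20, -40, red dot -56. It lies beyond the plate's -x edge, over the bare bench
- green_dot (a point): centre of the 16 mm green dot on the plate's top at the start of the blue line; nothing stands on it; 39 mm along the line before flag 1
- red_dot (a point): centre of the 16 mm red dot on the plate's top at the end of the blue line, 39 mm past flag 5
- flag_1_foot (a point): point on the plate's top, on the blue line, at the foot of flag 1 (flag 1 is nearest the green dot); the hinge pin is 5 mm above it
- flag_1 (a joint): hinge of flag 1, rad: 0 = upright (a stop: it cannot lean towards the green dot), 1.52 = folded flat towards the red dot. Orange blade 24 mm wide across the line, 4 mm thick; its top is 35 mm above the plate when upright, 7 mm when flat. 15 g, no spring, very light hinge: pushed past about 0.6 rad it drops flat by its own weight and stays
- flag_2_foot (a point): point on the plate's top, on the blue line, at the foot of flag 2 (flag 1 is nearest the green dot); the hinge pin is 5 mm above it
- flag_2 (a joint): hinge of flag 2, rad: 0 = upright (a stop: it cannot lean towards the green dot), 1.52 = folded flat towards the red dot. Orange blade 24 mm wide across the line, 4 mm thick; its top is 35 mm above the plate when upright, 7 mm when flat. 15 g, no spring, very light hinge: pushed past about 0.6 rad it drops flat by its own weight and stays
- flag_3_foot (a point): point on the plate's top, on the blue line, at the foot of flag 3 (flag 1 is nearest the green dot); the hinge pin is 5 mm above it
- flag_3 (a joint): hinge of flag 3, rad: 0 = upright (a stop: it cannot lean towards the green dot), 1.52 = folded flat towards the red dot. Orange blade 24 mm wide across the line, 4 mm thick; its top is 35 mm above the plate when upright, 7 mm when flat. 15 g, no spring, very light hinge: pushed past about 0.6 rad it drops flat by its own weight and stays
- flag_4_foot (a point): point on the plate's top, on the blue line, at the foot of flag 4 (flag 1 is nearest the green dot); the hinge pin is 5 mm above it
- flag_4 (a joint): hinge of flag 4, rad: 0 = upright (a stop: it cannot lean towards the green dot), 1.52 = folded flat towards the red dot. Orange blade 24 mm wide across the line, 4 mm thick; its top is 35 mm above the plate when upright, 7 mm when flat. 15 g, no spring, very light hinge: pushed past about 0.6 rad it drops flat by its own weight and stays
- flag_5_foot (a point): point on the plate's top, on the blue line, at the foot of flag 5 (flag 1 is nearest the green dot); the hinge pin is 5 mm above it
- flag_5 (a joint): hinge of flag 5, rad: 0 = upright (a stop: it cannot lean towards the green dot), 1.52 = folded flat towards the red dot. Orange blade 24 mm wide across the line, 4 mm thick; its top is 35 mm above the plate when upright, 7 mm when flat. 15 g, no spring, very light hinge: pushed past about 0.6 rad it drops flat by its own weight and stays
- crucible_1: small steel crucible, 25 mm across, 26 mm high, left of the two crucibles on the plate (seen with the plate's own -x side towards you); origin at the centre of its underside on the plate's top; loose, stands about 50 mm outside the blue line on the plate's +x side, not to be moved
- crucible_2: small steel crucible, 25 mm across, 26 mm high, right of the two crucibles on the plate; origin at the centre of its underside on the plate's top; loose, stands about 50 mm outside the blue line on the plate's +x side, not to be moved
- grease_tin: flat tin with a blue lid, 64 mm across, 33 mm high; origin at the centre of its underside; loose, standing or lying on the bench, not to be moved
- brass_weight: brass weight with a knob, 32 mm across, 42 mm high; origin at the centre of its underside; loose, standing or lying on the bench, not to be moved
- sample_jar_2: glass jar with a red cap, 54 mm across, 80 mm high; origin at the centre of its underside; loose, standing or lying on the bench, not to be moved
- sample_jar_3: glass jar with a black cap, 54 mm across, 80 mm high; origin at the centre of its underside; loose, standing or lying on the bench, not to be moved
- oil_jar: white jar with a yellow cap, 56 mm across, 90 mm high; origin at the centre of its underside; loose, standing or lying on the bench, not to be moved
- hook_spanner: bright steel combination spanner lying flat, 191 mm long (along its own y), 7 mm high; origin at the centre of its underside; loose, standing or lying on the bench, not to be moved
- marker_blue: marker pen with a blue cap, lying, 132 mm long (along its own y), 14 mm high; origin at the centre of its underside; loose, standing or lying on the bench, not to be moved

How it is judged:
On the way, in this order (a step that is already met when the one before it is completed fails the run):
1. flag 1 folded down, the later ones still standing (value of joint flag_1 above 1.2 rad and value of joint each of flag_2, flag_3, flag_4, flag_5 below 0.9 rad), for 0.02 s.
2. flag 2 folded down, the later ones still standing (value of joint flag_2 above 1.2 rad and value of joint each of flag_3, flag_4, flag_5 below 0.9 rad), for 0.02 s.
3. flag 3 folded down, the later ones still standing (value of joint flag_3 above 1.2 rad and value of joint each of flag_4, flag_5 below 0.9 rad), for 0.02 s.
4. flag 4 folded down, the later ones still standing (value of joint flag_4 above 1.2 rad and value of joint flag_5 below 0.9 rad), for 0.02 s.
5. flag 5 folded down (value of joint flag_5 above 1.2 rad), for 0.02 s.
At the end, for the whole second after the job is handed in: All five flags are folded flat (hinge angles above 1.35 rad) and at rest, and the crucibles and the loose things round the work are within 12 mm of where they stood (value of joint each of flag_1, flag_2, flag_3, flag_4, flag_5 above 1.35 rad and velocity of joint each of flag_1, flag_2, flag_3, flag_4, flag_5 below 0.1 rad/s and distance of each of crucible_1, crucible_2, grease_tin, brass_weight, sample_jar_2, sample_jar_3, oil_jar, hook_spanner, marker_blue from where it was at the start of the episode below 0.012 m); the robot touches nothing.
It fails at once if between folding the first flag and the last, the fingertips rose more than about 50 mm above the plate (value of joint flag_1 above 1 rad and value of joint flag_5 below 1 rad and height (world z) of the grasp point above 0.082 m).
It fails at once if between folding the first flag and the last, the fingertips strayed more than 20 mm sideways from the blue line (value of joint flag_1 above 1 rad and value of joint flag_5 below 1 rad and (horizontal distance between the grasp point and arc_centre above 0.16 m or horizontal distance between the grasp point and arc_centre below 0.12 m)).
It fails at once if the fingers pressed on the plate or a flag with more than 20 N (contact force between the fingers and queue_plate above 20 N).
It fails at once if a crucible or another loose thing was lifted, tipped or shifted by more than 12 mm (distance of any of crucible_1, crucible_2, grease_tin, brass_weight, sample_jar_2, sample_jar_3, oil_jar, hook_spanner, marker_blue from where it was at the start of the episode above 0.012 m or angle between any of crucible_1, crucible_2, grease_tin, brass_weight, sample_jar_2, sample_jar_3, oil_jar, hook_spanner, marker_blue's own z axis and vertical above 0.35 rad).
It also fails if it takes over 38 s, if anything falls off the work surface, if the arm or the gripper's body presses on something with over 40 N, if the wrist force passes 120 N, or if a joint passes its speed limit or range.

ROBOT

A 6-joint arm with a two-finger parallel gripper is mounted at the origin on a cart in front of the work surface, level with it; the furniture and walls round the work are solid. World frame = base frame: x ahead of the robot, y to its left, z up, the work surface at z = 0. Lengths are in m, angles in rad, forces in N, time in s.
With the tool pointing down it reaches from about 0.25 to 0.775 m from the base axis. Payload 4 kg.
Tool frame: the origin (TCP) lies midway between the tips of the shut fingers; the grasp point (between the pads) lies robot.grip_depth behind it (robot.grip_depth is the distance from the TCP to the grasp point, in m); z points along the fingers, y is the line along which they close (so a half turn about z gives the same grasp; the last joint's range is limited). The gripper opens to 94 mm and grips with 3 to 60 N. Pads are 16 mm wide; open, the fingers measure 119 mm over their backs; the gripper's body (75 mm by 177 mm) begins 78 mm behind the grasp point.
Start: joints at [-1.206, 0.087, 1.371, -0, 1.684, -0.103], TCP at [0.248, -0.491, 0.173] pointing down, gripper open.
Joint ranges: [-3.1, 3.1], [-0.76, 2.03], [0.27, 2.55], [-1.08, 4.22], [0.17, 2.65], [-2.57, 2.57]. Speed limits (rad/s): [2.79, 2.79, 3.14, 3.14, 3.14, 3.14].

INTERFACE

Orientations are given as [roll, pitch, yaw] about the fixed x, y, z axes, in that order (R = Rz(yaw) Ry(pitch) Rx(roll)).
In Python, from rig import robot gives the robot as it stands. The module is installed in compiled form; this text tells all that it offers.
- The arm moves only by the shell command python3 -m handwheel 'ROWS' [FORCE]. ROWS is a JSON object of lists of equal length, an entry for each row: "dr": the turn, a rotation vector about the tool's x, y, z in degrees, a list of three; "xyz": the shift along the tool's x, y, z in mm, a list of three; "claw": the finger opening in mm, from 0 to 94. In form: {"dr": [[ax, ay, az], ...], "xyz": [[x, y, z], ...], "claw": [claw, ...]}. A call has 1 to 12 rows; each row shifts and turns the commanded pose from where the row before left it, along the tool's axes as they then stand; what a row does not reach is not made up. A row lasts 1/12 s, in which the tool goes at most 41.7 mm and 7.16 degrees, less where a joint would pass 70% of its speed; a pose out of reach is approached as far as the arm can. A call is refused whole if a number of a shift passes 41.7 or a number of a turn 7.16, either way. A call with a gripper value outside its range is refused whole. The fingers move at their own pace and stop on an object; FORCE is the grip in N (left out, the last holds). Time passes only in rows, so rows that do not move let the fingers close. It gives the time, the measured TCP pose, the force, the opening and the grip force at its end, in the units of the state.
- robot.read_state(): the state, without advancing time (a new reading comes with each control period).
- robot.read_camera(name): name is "side" or "top"; returns a dict with "image" (420x560x3 uint8, red, green, blue), "fx", "fy", "cx", "cy" (pixels), "k1" (the pictures are not rectified: a ray, as slopes to the right and down, at radius r is drawn at 1 + k1 r^2 times it, then the intrinsics apply), "rvec" (rotation vector, rad) and "tvec" (3), from world to camera coordinates, as OpenCV has them. Camera axes: x right, y down, z forward; pixel columns grow to the right and rows downward; lengths in m; the calibration is good to about 2 mm. A picture is of the moment at which its call begins. There is no depth.
- robot.hand_in(): hands the job in; it is judged then, once.
Trained networks look in the newest picture that a camera, given by its name, has taken for a name from the list of things; names that differ only in an ending like _2 or _b are one class to them, and where a whole thing is asked for, a point or a joint stands for the part that bears it (a point fixed in the world has none). Each returns a list of dicts, best first, with "score" (0 to 1); they miss things now and then, are a little off and sometimes report something else, mostly with a low value. They report only what shows in the picture. A call takes as long as a camera call.
- robot.cut_out(name, camera): "pixels" (420x560 bool, what is visible of it).
- robot.mark_of(name, camera): "xyz" ([x, y, z] in m, in the coordinates of the camera as it stood for that picture, good to about 4 mm: a listed point, or the origin of a listed thing).
The state is a dict: "clock": time; "joint_positions": joint angles; "dq": joint speeds; "joint_torque": joint torques, N m; "eef_pos": TCP position; "ee_rot": TCP orientation; "contact_force": force on the tool from outside, world axes, zero at the start; "ft_torque": the same for the moment, N m; "finger_gap": finger opening in m; "grip_force": force on a finger pad.
Only numpy, scipy, OpenCV 4.12 (cv2) and the standard library are available. Lean on these libraries where they do the work, as an engineer would, in place of code of your own. Each camera call takes 0.05 s, during which the arm holds its last target. There are 200 camera calls.

## Working session

There is one attempt and no reset: what is moved stays moved. The work goes in short steps, Python scripts to look and compute and a shell command to move; the robot and the scene stay as the last step left them, time stands still between calls to the robot, and variables do not carry over. Pictures are saved under pics/ and viewed, at most 13 in all, crops included, and the job is handed in when it is done.

```bash
mkdir -p pics; cat > h.py <<'E'
import numpy as np, cv2
from rig import robot
def marks(cam,names):
    c=robot.read_camera(cam); R=cv2.Rodrigues(np.array(c['rvec'],float))[0]; t=np.array(c['tvec'],float).ravel()
    out={}
    for n in names:
        out[n]=[(round(float(d['score']),2),np.round(R.T@(np.array(d['xyz'])-t),4)) for d in robot.mark_of(n,cam)[:3]]
    return c,out
E
python3 - <<'E'
from h import *
s=robot.read_state(); print(s['clock'],s['eef_pos'],s['ee_rot'],s['finger_gap'],robot.grip_depth)
N=['arc_centre','green_dot','red_dot','queue_plate']+[f'flag_{i}_foot' for i in range(1,6)]+['cooler_knob','crucible_1','sample_jar_2','oil_jar','brass_weight','grease_tin','hook_spanner','marker_blue']
for cam in('top','side'):
    c,o=marks(cam,N); cv2.imwrite(f'pics/{cam}0.png',c['image'][:,:,::-1])
    print(cam)
    for k,v in o.items(): print(k,*[(a,b.tolist()) for a,b in v if a>.3])
print(robot.read_state()['clock'])
E
```

```text
0.0 [ 0.24779276 -0.4903417   0.17183224] [-3.13945723e+00 -1.99714373e-04  4.67805830e-01] 0.09404556864454135 0.0188
top
arc_centre
green_dot (0.75, [0.4427, -0.1919, 0.0136]) (0.42, [0.4379, 0.162, -0.0021])
red_dot (0.88, [0.4485, -0.4174, 0.0096])
queue_plate (0.73, [0.5013, -0.3023, 0.0016]) (0.71, [0.5683, -0.1215, 0.2675])
flag_1_foot (0.9, [0.4727, -0.2119, 0.0115])
flag_2_foot (0.79, [0.4965, -0.254, 0.0124]) (0.46, [0.4746, -0.209, 0.0114]) (0.39, [0.5677, -0.1232, 0.2692])
flag_3_foot (0.72, [0.5082, -0.3002, 0.0124])
flag_4_foot (0.72, [0.5021, -0.3524, 0.008]) (0.67, [0.4746, -0.211, 0.0122]) (0.31, [0.5694, -0.1215, 0.2684])
flag_5_foot (0.6, [0.4781, -0.3941, 0.013])
cooler_knob (0.88, [0.5693, -0.1221, 0.2678])
crucible_1 (0.48, [0.5421, -0.2186, 0.013])
sample_jar_2 (0.71, [0.5944, 0.2102, -0.0016]) (0.64, [0.5748, 0.3292, 0.0007]) (0.6, [0.4671, 0.025, 0.0032])
oil_jar (0.69, [0.6719, 0.2977, -0.0016]) (0.33, [0.4959, -0.2531, 0.0141])
brass_weight (0.39, [0.6195, -0.2718, -0.0033])
grease_tin (0.88, [0.4658, 0.0223, 0.0016]) (0.39, [0.5387, -0.2164, 0.0112])
hook_
[... 263 characters left out ...]
0015]) (0.45, [0.4499, -0.4167, 0.0128])
flag_1_foot (0.79, [0.4707, -0.2101, 0.0129])
flag_2_foot (0.85, [0.5053, -0.2489, 0.0126])
flag_3_foot (0.78, [0.5056, -0.305, 0.0156])
flag_4_foot (0.81, [0.5024, -0.3533, 0.0129])
flag_5_foot (0.71, [0.475, -0.3948, 0.014])
cooler_knob (0.59, [0.4975, -0.3014, -0.0004]) (0.35, [0.4486, -0.1887, 0.0142])
crucible_1 (0.44, [0.5454, -0.3773, 0.0136]) (0.41, [0.5402, -0.2124, 0.014])
sample_jar_2 (0.71, [0.5061, -0.3044, 0.0158])
oil_jar (0.39, [0.5069, -0.3038, 0.0157])
brass_weight
grease_tin (0.7, [0.4638, 0.0181, 0.0007]) (0.37, [0.5438, -0.2108, 0.0148])
hook_spanner (0.72, [0.3898, 0.2733, 0.0025])
marker_blue (0.59, [0.4491, 0.1652, 0.0038])
1.8
```

View pics/top0.png

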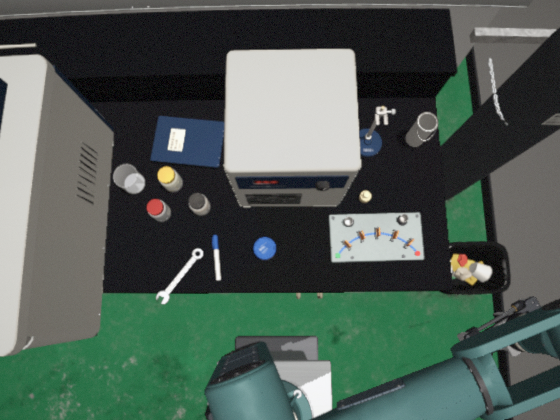

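View pics/side0.png

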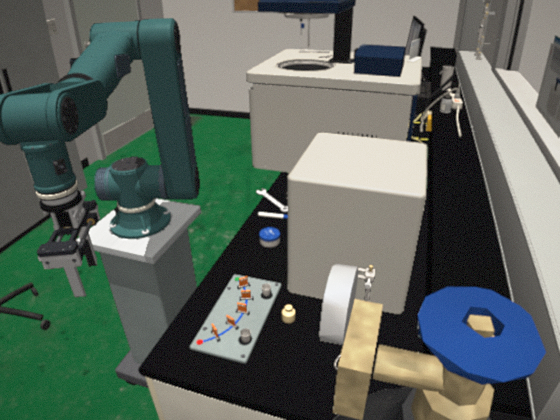

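Top view: plate at about (330–424, 212–262) px, green dot (338, 256), red dot (417, 254). The flags stand along the arc between them, with the cooler above at (228–358, 50–205) and its knob at (322, 185). The side view shows the same layout, with all five flags upright. The marks match both pictures, so I'll fit the plate pose and rotate the hand to square while closing the fingers.

```bash
cat > fit.py <<'E'
from h import *
from scipy.optimize import least_squares
ang=np.radians([56,40,20,0,-20,-40,-56])
top=np.array([[.4427,-.1919],[.4727,-.2119],[.4965,-.254],[.5082,-.3002],[.5021,-.3524],[.4781,-.3941],[.4485,-.4174]])
side=np.array([[.4477,-.1858],[.4707,-.2101],[.5053,-.2489],[.5056,-.305],[.5024,-.3533],[.475,-.3948],[.4494,-.4176]])
def arc(p,a): return np.array([p[0]+.14*np.cos(a+p[2]),p[1]+.14*np.sin(a+p[2])]).T
def fit(P): return least_squares(lambda p:np.concatenate([(arc(p,ang)-q).ravel() for q in P]),[.365,-.3,0],loss='soft_l1',f_scale=.003).x
E
python3 - <<'E'
from fit import *
for P in([top],[side],[top,side]):print(np.round(fit(P),4))
p=fit([top,side])
# reproject model dots/line on images
for cam in('top','side'):
    c=robot.read_camera(cam); K=np.array([[c['fx'],0,c['cx']],[0,c['fy'],c['cy']],[0,0,1.]])
    q=arc(p,np.radians([56,40,20,0,-20,-40,-56])); X=np.c_[q,np.full(7,.012)]
    uv=cv2.projectPoints(X,np.array(c['rvec'],float),np.array(c['tvec'],float),K,np.array([c['k1'],0,0,0.]))[0][:,0]
    hsv=cv2.cvtColor(c['image'],cv2.COLOR_RGB2HSV)
    for k,(lo,hi) in((0,(40,85)),(6,(-1,8))):
        u,v=np.round(uv[k]).astype(int); w=hsv[v-8:v+9,u-8:u+9].astype(int)
        m=(w[...,0]>lo)&(w[...,0]<hi)&(w[...,1]>130)&(w[...,2]>60); yy,xx=np.nonzero(m)
        print(cam,k,uv[k].round(1),'seen',(u-8+xx.mean()).round(1),(v-8+yy.mean()).round(1),m.sum())
    im=c['image'].copy()
    a,b=uv.min(0).astype(int)-30,uv.max(0).astype(int)+30
    s=5; cr=cv2.resize(im[a[1]:b[1],a[0]:b[0]],None,fx=s,fy=s)
    for z in np.r_[uv]: cv2.circle(cr,tuple(int(t) for t in ((z-a+.5)*s)),3,(255,0,255),-1)
    print(cr.shape); cv2.imwrite(f'pics/{cam}1.png',cr[:600,:800,::-1])
E
python3 -m handwheel '{"dr":[[0,0,6.7],[0,0,6.7],[0,0,6.7],[0,0,6.7],[0,0,0]],"xyz":[[0,0,0],[0,0,0],[0,0,0],[0,0,0],[0,0,0]],"claw":[0,0,0,0,0]}' 10
```

```text
[ 0.3679 -0.3064  0.0307]
[ 0.369  -0.3029  0.0046]
[ 0.3681 -0.305   0.0215]
top 0 [337.2 254.9] seen nan nan 0
top 6 [417.  252.4] seen 417.2 253.0 10
(410, 695, 3)
side 0 [236.2 279.1] seen 236.2 278.6 5
side 6 [199.  342.4] seen 199.0 341.8 21
(615, 530, 3)
clock: 2.32
eef_pos: [0.248, -0.491, 0.173]
ee_rot: [3.141, -0.0, -0.002]
contact_force: [0.7, -0.7, -0.3]
finger_gap: 0.0641
grip_force: 0.0<stdin>:13: RuntimeWarning: Mean of empty slice.
  ret = ret.dtype.type(ret / rcount)
```

View pics/top1.png

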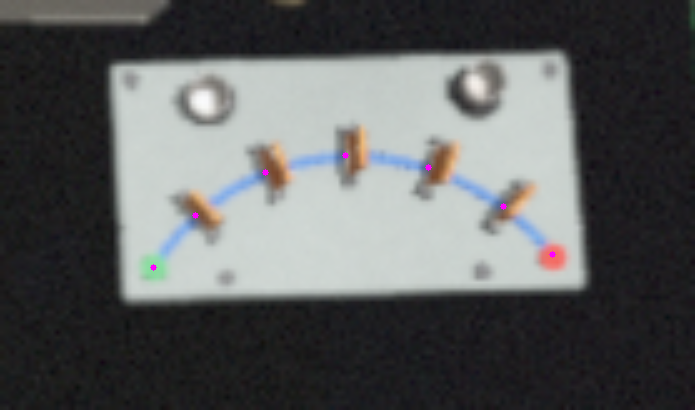

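The overlaid model points sit on both dots, (153, 267) and (552, 254) in the crop, and on the flag feet, to within about half a camera pixel. Next I move above the green dot.

```bash
python3 -m handwheel '{"dr":[[0,0,0],[0,0,0],[0,0,0],[0,0,0],[0,0,0],[0,0,0],[0,0,0],[0,0,0],[0,0,0],[0,0,0],[0,0,0],[0,0,0]],"xyz":[[19.6,-30.4,0],[19.6,-30.4,0],[19.6,-30.4,0],[19.6,-30.4,0],[19.6,-30.4,0],[19.6,-30.4,0],[19.6,-30.4,0],[19.6,-30.4,0],[19.6,-30.4,0],[19.6,-30.4,0],[0,0,0],[0,0,0]],"claw":[0,0,0,0,0,0,0,0,0,0,0,0]}'
python3 - <<'E'
from fit import *
p=fit([top,side]); p[2]=.0215
a=np.radians(np.arange(56,-57.5,-2.8)); q=arc(p,a)
print(len(q),q[0],q[-1]); d=np.diff(q,axis=0)*1000
print([[round(x,1),round(-y,1),0] for x,y in d])
E
```

```text
clock: 3.32
eef_pos: [0.4446, -0.1855, 0.173]
ee_rot: [3.141, 0.0, 0.007]
contact_force: [0.2, -0.5, 0.0]
finger_gap: 0.0001
grip_force: 0.0
41 [ 0.44385474 -0.18728307] [ 0.44884516 -0.41935994]
[[np.float64(5.7), np.float64(3.8), 0], [np.float64(5.5), np.float64(4.1), 0], [np.float64(5.3), np.float64(4.4), 0], [np.float64(5.0), np.float64(4.6), 0], [np.float64(4.8), np.float64(4.9), 0], [np.float64(4.6), np.float64(5.1), 0], [np.float64(4.3), np.float64(5.3), 0], [np.float64(4.0), np.float64(5.5), 0], [np.float64(3.8), np.float64(5.7), 0], [np.float64(3.5), np.float64(5.9), 0], [np.float64(3.2), np.float64(6.0), 0], [np.float64(2.9), np.float64(6.2), 0], [np.float64(2.6), np.float64(6.3), 0], [np.float64(2.3), np.float64(6.5), 0], [np.float64(2.0), np.float64(6.6), 0], [np.float64(1.6), np.float64(6.6), 0], [np.float64(1.3), np.float64(6.7), 0], [np.float64(1.0), np.float64(6.8), 0], [np.float64(0.6), np.float64(6.8), 0], [np.float64(0.3), np.float64(6.8), 0], [np.float64(-0.0), np.float64(6.8), 0], [np.float64(-0.4), np.float64(6.8), 0], [np.float64(-0.7), np.float64(6.8), 0], [np.float64(-1.0), np.float64(6.8), 0], [np.float64(-1.3), np.float64(6.7), 0], [np.float64(-1.7), np.float64(6.6), 0], [np.float64(-2.0), np.float64(6.5), 0], [np.float64(-2.3), np.float64(6.4), 0], [np.float64(-2.6), np.float64(6.3), 0], [np.float64(-2.9), np.float64(6.2), 0], [np.float64(-3.2), np.float64(6.0), 0], [np.float64(-3.5), np.float64(5.9), 0], [np.float64(-3.8), np.float64(5.7), 0], [np.float64(-4.1), np.float64(5.5), 0], [np.float64(-4.3), np.float64(5.3), 0], [np.float64(-4.6), np.float64(5.1), 0], [np.float64(-4.8), np.float64(4.8), 0], [np.float64(-5.1), np.float64(4.6), 0], [np.float64(-5.3), np.float64(4.3), 0], [np.float64(-5.5), np.float64(4.1), 0]]
```

```bash
python3 -m handwheel '{"dr":[[0,0,0],[0,0,0],[0,0,0],[0,0,0],[0,0,0],[0,0,0],[0,0,0]],"xyz":[[0,0,29],[0,0,29],[0,0,29],[0,0,29],[0,0,20],[0,0,9],[0,0,0]],"claw":[0,0,0,0,0,0,0]}'
python3 - <<'E'
from h import *
c=robot.read_camera('side'); cv2.imwrite('pics/s2.png',cv2.resize(c['image'][200:380,150:350],None,fx=3,fy=3)[:,:,::-1])
E
```

```text
clock: 3.9
eef_pos: [0.4416, -0.1871, 0.0255]
ee_rot: [-3.139, 0.005, -0.001]
contact_force: [0.2, 0.5, 0.1]
finger_gap: 0.0004
grip_force: 0.0
```

View pics/s2.png

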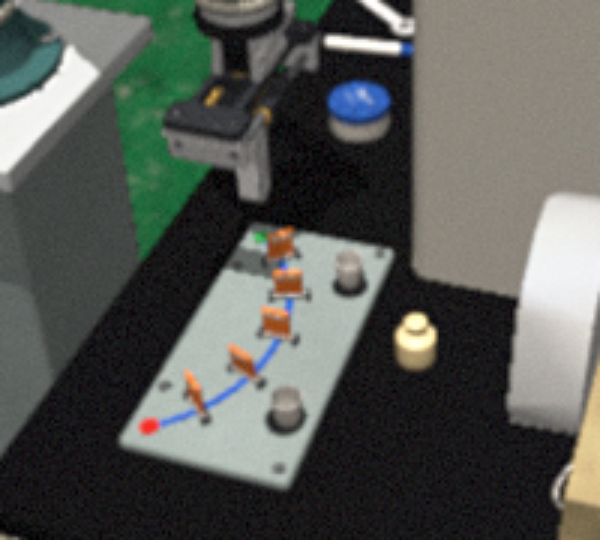

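The fingertip at (255, 195) looks about 45 mm above the green dot at (262, 238), which does not match the measured z of 25 mm. I'll check by projecting the TCP into a fresh picture before sweeping.

```bash
python3 - <<'E'
from h import *
s=robot.read_state(); print(s['clock'],s['eef_pos'],s['ee_rot'],s['joint_positions'],s['contact_force'])
a=[]
for cam in('side','top'):
    c=robot.read_camera(cam); K=np.array([[c['fx'],0,c['cx']],[0,c['fy'],c['cy']],[0,0,1.]])
    P=np.array(s['eef_pos']); X=np.array([P,P+[0,0,.02],P+[0,0,.04],[P[0],P[1],.012]])
    uv=cv2.projectPoints(X,np.array(c['rvec'],float),np.array(c['tvec'],float),K,np.array([c['k1'],0,0,0.]))[0][:,0]
    print(cam,uv.round(1).tolist())
    o=np.round(uv[0]).astype(int)-[50,60]; cr=cv2.resize(c['image'][o[1]:o[1]+120,o[0]:o[0]+80+20],None,fx=4,fy=4,interpolation=cv2.INTER_CUBIC)
    for z in uv: cv2.circle(cr,tuple(int(t) for t in (z-o+.5)*4),3,(255,0,255),-1)
    a.append(cr)
cv2.imwrite('pics/s3.png',np.hstack(a)[:,:,::-1])
s=robot.read_state(); print(s['clock'],s['eef_pos'])
E
```

```text
3.95 [ 0.44307425 -0.18765383  0.02750172] [-3.14107587e+00  1.63988678e-03 -6.87647418e-04] [-5.18233607e-01  1.28059281e-02  1.74300916e+00 -3.68398163e-04
  1.38745838e+00  1.05331826e+00] [-1.46677602 -0.02512318  0.7534038 ]
side [[235.5, 274.8], [234.9, 269.1], [234.4, 263.3], [235.9, 279.1]]
top [[338.0, 254.6], [339.0, 253.8], [340.0, 252.9], [337.3, 255.2]]
4.05 [ 0.44497697 -0.18822906  0.02974237]
```

View pics/s3.png

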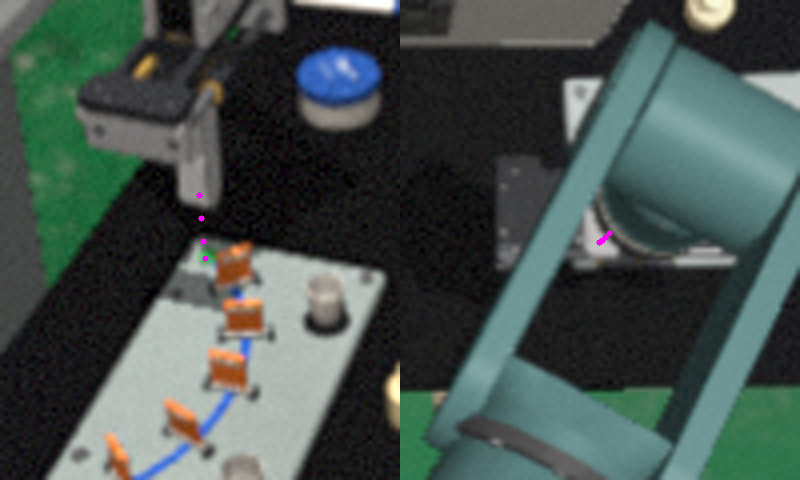

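```bash
python3 - <<'E'
from h import *
c=robot.read_camera('side'); s=robot.read_state(); print(s['clock'],s['eef_pos'],s['contact_force'])
K=np.array([[c['fx'],0,c['cx']],[0,c['fy'],c['cy']],[0,0,1.]])
def pr(X): return cv2.projectPoints(np.array(X,float),np.array(c['rvec'],float),np.array(c['tvec'],float),K,np.array([c['k1'],0,0,0.]))[0][:,0]
print(c['tvec'],(-cv2.Rodrigues(np.array(c['rvec'],float))[0].T@np.array(c['tvec'])).round(3))
P=np.array([.248,-.491,.172]); yv=np.array([np.sin(.468),-np.cos(.468),0])
i0=cv2.imread('pics/side0.png')[:,:,::-1]
a=[]
def panel(img,uv,o):
    cr=cv2.resize(np.ascontiguousarray(img[o[1]:o[1]+120,o[0]:o[0]+100]),None,fx=4,fy=4,interpolation=cv2.INTER_CUBIC)
    for z in uv: cv2.circle(cr,tuple(int(t) for t in (z-o+.5)*4),3,(255,0,255),-1)
    a.append(cr)
uv=pr([P,P+.047*yv,P-.047*yv,P+.047*yv+[0,0,.03],P-.047*yv+[0,0,.03]]); print(uv.round(1)); panel(i0,uv,np.array([25,190]))
P=np.array(s['eef_pos']); uv=pr([P+[.008,-.0125,0],P+[-.008,-.0125,0],P+[.008,.0125,0],P+[.008,-.0125,.03],P+[-.008,-.0125,.03]]); panel(c['image'],uv,np.array([185,215])); print(uv.round(1))
cv2.imwrite('pics/s4.png',np.hstack(a)[:,:,::-1])
E
```

```text
4.1 [ 0.44530145 -0.18818697  0.03008855] [ 0.0470066  -0.33381502 -0.01840819]
[-0.49270536  0.05498926  1.40151237] [ 0.836 -0.969  0.757]
[[ 90.8 292.4]
 [ 85.7 307.9]
 [ 95.5 278.1]
 [ 81.6 297. ]
 [ 92.  267.6]]
[[237.  277.8]
 [231.5 276.6]
 [240.5 272.1]
 [236.2 269.2]
 [230.7 268. ]]
```

View pics/s4.png

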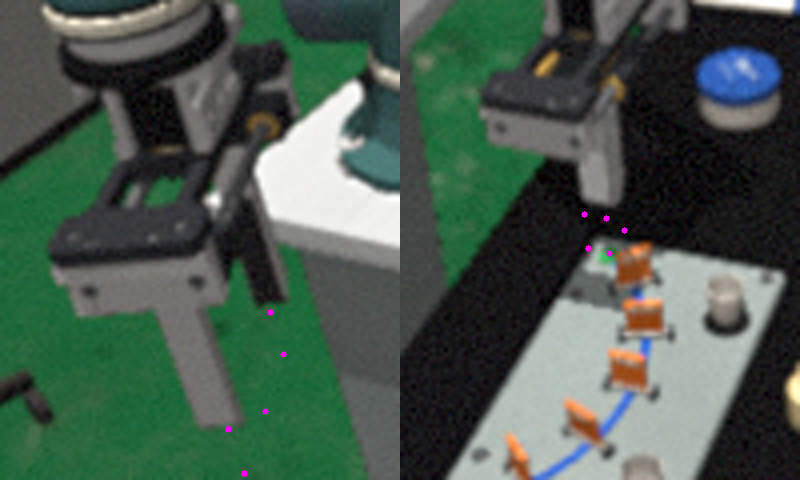

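In both poses the visible tips sit about 30–40 mm above the reported TCP. The reported height or the tool length may be wrong, so I'll feel for the plate gently over the bare green dot.

```bash
python3 -m handwheel '{"dr":[[0,0,0],[0,0,0],[0,0,0],[0,0,0],[0,0,0],[0,0,0],[0,0,0]],"xyz":[[0,0,2],[0,0,2],[0,0,2],[0,0,2],[0,0,1],[0,0,0],[0,0,0]],"claw":[0,0,0,0,0,0,0]}'
python3 -m handwheel '{"dr":[[0,0,0],[0,0,0],[0,0,0],[0,0,0],[0,0,0]],"xyz":[[0,0,1],[0,0,1],[0,0,1],[0,0,0],[0,0,0]],"claw":[0,0,0,0,0]}'
python3 - <<'E'
from h import *
s=robot.read_state();print(s['eef_pos'],s['contact_force'])
c=robot.read_camera('side')
K=np.array([[c['fx'],0,c['cx']],[0,c['fy'],c['cy']],[0,0,1.]])
P=np.array(s['eef_pos'])
X=[P+[.008,-.0125,0],P+[-.008,-.0125,0],P+[.008,.0125,0]]
uv=cv2.projectPoints(np.array(X),np.array(c['rvec'],float),np.array(c['tvec'],float),K,np.array([c['k1'],0,0,0.]))[0][:,0]
o=np.array([190,225]);cr=cv2.resize(np.ascontiguousarray(c['image'][225:305,190:290]),None,fx=7,fy=7,interpolation=cv2.INTER_CUBIC)
for z in uv: cv2.circle(cr,tuple(int(t) for t in (z-o+.5)*7),3,(255,0,255),-1)
cv2.imwrite('pics/s5.png',cr[:,:,::-1])
E
```

```text
clock: 4.68
eef_pos: [0.4439, -0.1868, 0.0188]
ee_rot: [-3.142, 0.0, 0.0]
contact_force: [0.3, -0.4, 0.4]
finger_gap: 0.0005
grip_force: 0.0
clock: 5.1
eef_pos: [0.4439, -0.1869, 0.0159]
ee_rot: [-3.142, 0.0, 0.0]
contact_force: [-0.7, 0.0, -0.3]
finger_gap: 0.0006
grip_force: 0.0
[ 0.443927   -0.18689855  0.01587326] [-0.65753018  0.01169573 -0.29313327]
```

View pics/s5.png

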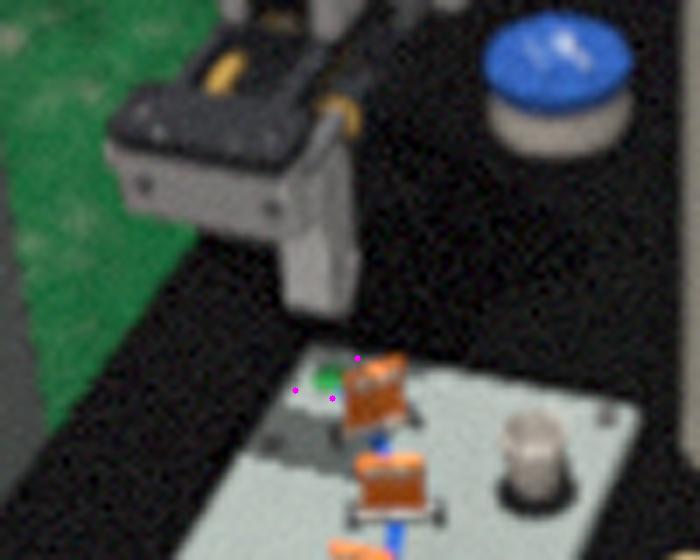

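The tip is clearly well above the plate. The visible bottom edge at about (343, 318) is roughly 11 camera px above the prediction at (333, 398). I'll use the top view to tell a height error from a sideways one.

```bash
python3 - <<'E'
from h import *
s=robot.read_state()
c=robot.read_camera('top')
K=np.array([[c['fx'],0,c['cx']],[0,c['fy'],c['cy']],[0,0,1.]])
def pr(X): return cv2.projectPoints(np.array(X,float),np.array(c['rvec'],float),np.array(c['tvec'],float),K,np.array([c['k1'],0,0,0.]))[0][:,0]
a=[]
def panel(img,uv,o):
    cr=cv2.resize(np.ascontiguousarray(img[o[1]:o[1]+100,o[0]:o[0]+80]),None,fx=5,fy=5,interpolation=cv2.INTER_CUBIC)
    for k,z in enumerate(uv): cv2.circle(cr,tuple(int(t) for t in (z-o+.5)*5),3,(255,0,255) if k<3 else (255,255,0),-1)
    a.append(cr)
P=np.array([.248,-.491,.172]); y=np.array([np.sin(.468),-np.cos(.468),0]);x=np.array([np.cos(.468),np.sin(.468),0])
B=lambda P,x,y,h:[P+i*.0375*x+j*.0885*y+[0,0,h] for i in(1,-1) for j in(1,-1)]
i0=cv2.imread('pics/top0.png')[:,:,::-1]
uv=pr([P,P+.047*y,P-.047*y]+B(P,x,y,.1)); panel(i0,uv,np.array([470,270])); print(uv.round(1).tolist())
P=np.array(s['eef_pos']);x=np.array([1,0,0]);y=np.array([0,-1,0])
uv=pr([P,P+.0125*y,P-.0125*y]+B(P,x,y,.1)); panel(c['image'],uv,np.array([300,205])); print(uv.round(1).tolist())
cv2.imwrite('pics/t6.png',np.hstack(a)[:,:,::-1])
E
```

```text
[[471.6, 325.7], [487.5, 316.5], [455.5, 334.9], [515.1, 294.0], [449.3, 331.8], [532.5, 323.8], [466.6, 362.7]]
[[337.2, 254.7], [341.6, 254.7], [332.9, 254.8], [374.9, 236.1], [308.4, 236.7], [376.3, 264.3], [309.0, 264.9]]
```

View pics/t6.png

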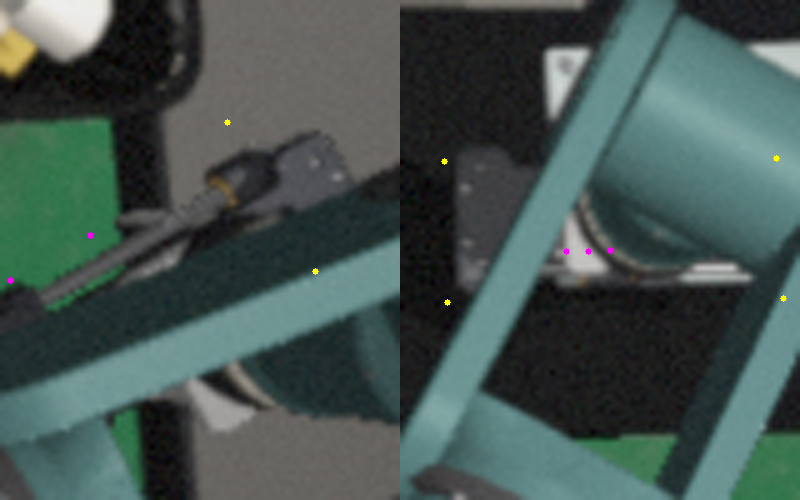

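Top view, right panel: the gripper body at (457–540, 148–290) lines up horizontally with the prediction. The error is therefore in height: the tips stand roughly 35–40 mm above the reported TCP. I'll keep feeling downward in small steps.

```bash
for i in 1; do python3 -m handwheel '{"dr":[[0,0,0],[0,0,0],[0,0,0]],"xyz":[[0,0,1],[0,0,1],[0,0,1]],"claw":[0,0,0]}'; python3 -m handwheel '{"dr":[[0,0,0],[0,0,0]],"xyz":[[0,0,0.7],[0,0,0.5]],"claw":[0,0]}'; done | grep -E 'eef|contact'
```

```text
eef_pos: [0.444, -0.1869, 0.0129]
contact_force: [0.2, 0.5, 0.8]
eef_pos: [0.4439, -0.1869, 0.0116]
contact_force: [-0.3, -0.5, -0.4]
```

```bash
(python3 -m handwheel '{"dr":[[0,0,0],[0,0,0],[0,0,0]],"xyz":[[0,0,0.7],[0,0,0.7],[0,0,0]],"claw":[0,0,0]}'; python3 -m handwheel '{"dr":[[0,0,0],[0,0,0],[0,0,0]],"xyz":[[0,0,0.7],[0,0,0.7],[0,0,0]],"claw":[0,0,0]}') | grep -E 'eef|contact'
```

```text
eef_pos: [0.4439, -0.1869, 0.0102]
contact_force: [-0.5, 0.4, -0.4]
eef_pos: [0.4439, -0.1869, 0.0088]
contact_force: [0.1, -0.4, 0.4]
```

No contact at a reported z of 8.8 mm, which is below the plate top, so the true tips are higher than reported. I'll go lower and look again.

```bash
python3 -m handwheel '{"dr":[[0,0,0],[0,0,0],[0,0,0],[0,0,0],[0,0,0],[0,0,0],[0,0,0],[0,0,0]],"xyz":[[0,0,2],[0,0,2],[0,0,2],[0,0,2],[0,0,2],[0,0,2],[0,0,2],[0,0,0]],"claw":[0,0,0,0,0,0,0,0]}' | grep -E 'eef|contact'
python3 - <<'E'
from h import *
c=robot.read_camera('side'); s=robot.read_state();print(s['clock'],s['eef_pos'])
K=np.array([[c['fx'],0,c['cx']],[0,c['fy'],c['cy']],[0,0,1.]])
o=np.array([200,240]);cr=cv2.resize(np.ascontiguousarray(c['image'][240:300,200:280]),None,fx=10,fy=10,interpolation=cv2.INTER_CUBIC)
P=np.array(s['eef_pos'])
for h,col in((.012,(255,0,255)),(.027,(255,255,0)),(.042,(0,255,255))):
    X=np.array([[P[0]+i*.008,P[1]+j*.0125,h] for i,j in((-1,-1),(1,-1),(1,1))])
    uv=cv2.projectPoints(X,np.array(c['rvec'],float),np.array(c['tvec'],float),K,np.array([c['k1'],0,0,0.]))[0][:,0]
    for z in uv: cv2.circle(cr,tuple(int(t) for t in (z-o+.5)*10),3,col,-1)
cv2.imwrite('pics/s7.png',cr[:,:,::-1])
E
```

```text
eef_pos: [0.4436, -0.1867, -0.0056]
contact_force: [0.4, 0.3, 0.6]
6.8333 [ 0.44376316 -0.18682182 -0.00535819]
```

View pics/s7.png

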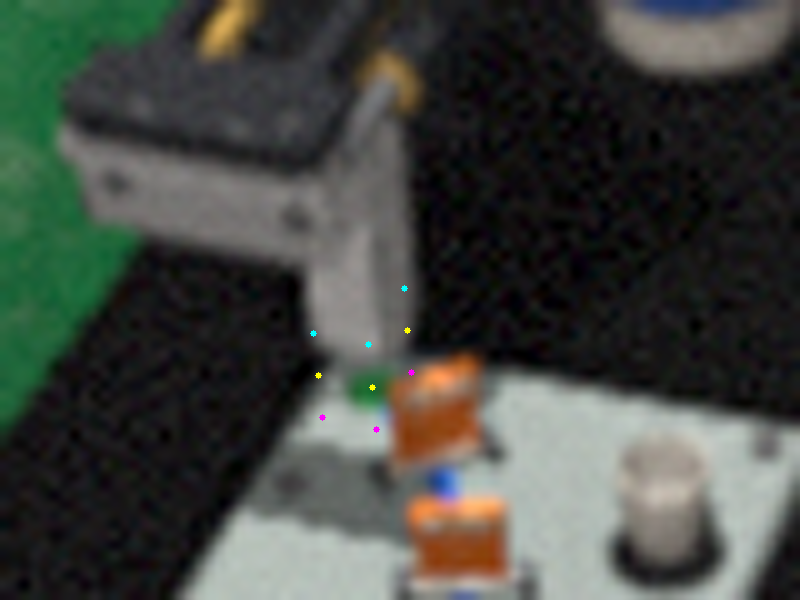

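The tip's bottom edge at (318–365, 350–362) falls between the 27 and 42 mm marks, at about z 36 mm. That puts the tips about 24 mm above the plate, with the reported TCP 41 mm low. I'll drop 6.5 mm, leaving about 17 mm of clearance, and start the sweep.

```bash
(python3 -m handwheel '{"dr":[[0,0,0],[0,0,0],[0,0,0]],"xyz":[[0,0,3.5],[0,0,3],[0,0,0]],"claw":[0,0,0]}'
python3 -m handwheel '{"dr":[[0,0,0],[0,0,0],[0,0,0],[0,0,0],[0,0,0],[0,0,0],[0,0,0],[0,0,0],[0,0,0],[0,0,0]],"xyz":[[5.7,3.8,0],[5.5,4.1,0],[5.3,4.4,0],[5,4.6,0],[4.8,4.9,0],[4.6,5.1,0],[4.3,5.3,0],[4,5.5,0],[3.8,5.7,0],[0,0,0]],"claw":[0,0,0,0,0,0,0,0,0,0]}') | grep -E 'clock|eef|contact'
python3 - <<'E'
from h import *
c=robot.read_camera('side');cv2.imwrite('pics/s8.png',cv2.resize(c['image'][230:370,180:310],None,fx=4,fy=4,interpolation=cv2.INTER_CUBIC)[:,:,::-1])
E
```

```text
clock: 7.08
eef_pos: [0.4435, -0.1867, -0.0123]
contact_force: [-0.9, 0.3, 0.6]
clock: 7.92
eef_pos: [0.4878, -0.2316, -0.0114]
contact_force: [0.6, -0.5, -0.3]
```

View pics/s8.png

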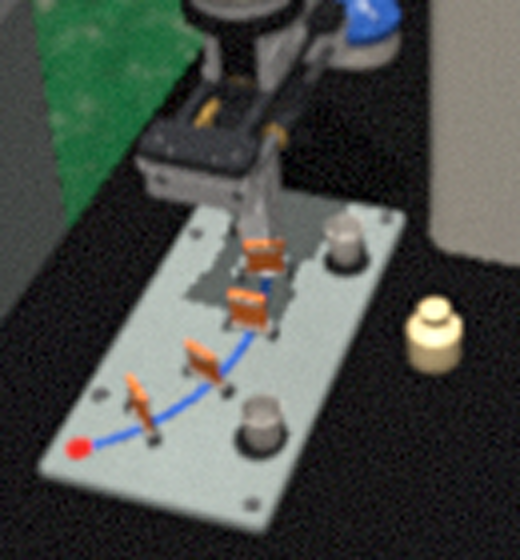

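Flag 1 no longer stands: the finger at (255, 215) has passed it and is now behind flag 2 at (263, 255). The other flags and the crucibles are untouched, so I continue the sweep.

```bash
(python3 -m handwheel '{"dr":[[0,0,0],[0,0,0],[0,0,0],[0,0,0],[0,0,0],[0,0,0],[0,0,0],[0,0,0],[0,0,0],[0,0,0]],"xyz":[[3.5,5.9,0],[3.2,6,0],[2.9,6.2,0],[2.6,6.3,0],[2.3,6.5,0],[2,6.6,0],[1.6,6.6,0],[1.3,6.7,0],[1,6.8,0],[0.6,6.8,0]],"claw":[0,0,0,0,0,0,0,0,0,0]}'
python3 -m handwheel '{"dr":[[0,0,0],[0,0,0],[0,0,0],[0,0,0],[0,0,0],[0,0,0],[0,0,0],[0,0,0],[0,0,0],[0,0,0]],"xyz":[[0.3,6.8,0],[0,6.8,0],[-0.4,6.8,0],[-0.7,6.8,0],[-1,6.8,0],[-1.3,6.7,0],[-1.7,6.6,0],[-2,6.5,0],[-2.3,6.4,0],[-2.6,6.3,0]],"claw":[0,0,0,0,0,0,0,0,0,0]}'
python3 -m handwheel '{"dr":[[0,0,0],[0,0,0],[0,0,0],[0,0,0],[0,0,0],[0,0,0],[0,0,0],[0,0,0],[0,0,0],[0,0,0],[0,0,0]],"xyz":[[-2.9,6.2,0],[-3.2,6,0],[-3.5,5.9,0],[-3.8,5.7,0],[-4.1,5.5,0],[-4.3,5.3,0],[-4.6,5.1,0],[-4.8,4.8,0],[-5.1,4.6,0],[-5.3,4.3,0],[0,0,0]],"claw":[0,0,0,0,0,0,0,0,0,0,0]}') | grep -E 'clock|eef|contact'
```

```text
clock: 8.8
eef_pos: [0.5081, -0.2955, -0.0116]
contact_force: [-0.2, 0.1, 0.1]
clock: 9.63
eef_pos: [0.496, -0.3619, -0.0115]
contact_force: [-0.2, -0.4, -0.5]
clock: 10.55
eef_pos: [0.4535, -0.4156, -0.0115]
contact_force: [0.3, -0.1, -0.1]
```

```bash
python3 -m handwheel '{"dr":[[0,0,0],[0,0,0],[0,0,0],[0,0,0],[0,0,0],[0,0,0],[0,0,0],[0,0,0],[0,0,0],[0,0,0],[0,0,0],[0,0,0]],"xyz":[[0,0,-10],[0,0,-25],[0,0,-25],[0,0,-25],[0,0,-25],[0,0,-25],[0,0,-25],[-25,10,0],[-25,10,0],[-25,10,0],[-25,10,0],[0,0,0]],"claw":[0,0,0,0,0,0,0,0,0,0,0,0]}' | grep -E 'clock|eef|contact'
python3 - <<'E'
from h import *
for cam,(r,q) in dict(side=((230,370),(180,310)),top=((180,320),(310,440))).items():
    c=robot.read_camera(cam);i=cv2.resize(c['image'][r[0]:r[1],q[0]:q[1]],None,fx=3,fy=3,interpolation=cv2.INTER_CUBIC)
    a=i if cam=='side' else np.hstack([a,i])
cv2.imwrite('pics/s9.png',a[:,:,::-1])
E
```

```text
clock: 11.55
eef_pos: [0.3513, -0.4562, 0.1498]
contact_force: [0.5, -0.2, 0.8]
```

View pics/s9.png

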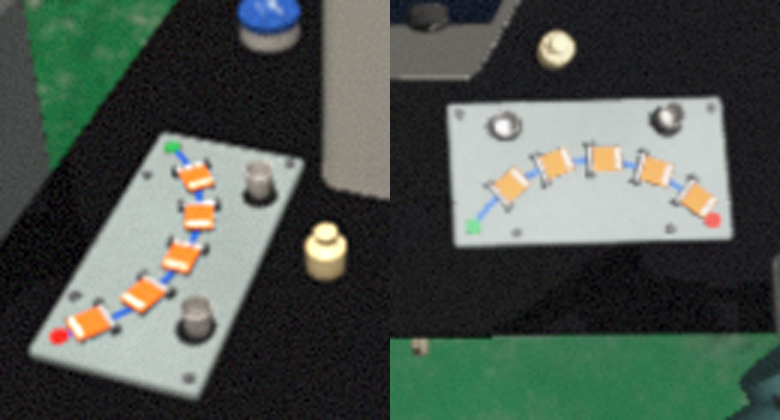

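Both views show all five flags lying flat along the line, the crucibles in place and the hand clear. Handing in.

```bash
python3 -c "
from rig import robot
print(robot.hand_in())"
```

```text
the job is handed in; nothing more can be done
None
```

All five flags were folded flat in one low pass and the job is handed in (no verdict was returned); the crucibles look unmoved, the hand is clear, and because the fingertips sat about 40 mm higher than the robot reported, I set the sweep height from the camera.

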